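Find the full button tin by its weight and load it into the spring display

TASK

Two of the button tins on the counter look alike, but one is full and the other nearly empty: lift them to feel which is the heavier. Load the full one into the counter display in front of the tin already there: press that tin back against the spring pusher and set the full one fully down behind the front lip, so that the spring holds both. Leave the light tin standing on the counter; press gently, keep the tins upright and don't disturb the other things.

Things in the scene. Friction and masses are not known exactly. Their poses are not given: they have to be found in the camera images.
- tin_1: one of two button tins that look just alike: closed square tin of bare metal, 50 x 50 mm, 72 mm high, blank brown paper band; the lid stays on. Origin: centre of its underside; z up, x and y square to its sides (quarter turns look alike). Stands on the counter to the right of the tray. Full (0.35 to 0.55 kg) or nearly empty (less than half of that); it cannot be seen which.
- tin_2: the other of the two: same look, size and frame as tin_1, and either may be the full one. The filling can shift 1 to 2 mm inside. Grip a tin by its upper half, on the two sides that will face the tray's guides.
- tray: grey plastic display tray, 156 x 66 mm, fixed to the counter: a channel open above. Origin: centre of its underside, at counter height; local +x runs along the channel from front lip to back, z up. Floor top at 4 mm. The lip crosses the channel at local x -63 to -60 mm, its top at 14 mm. A seated tin stands against it, tin centre at local x -35, y 0.
- tray_front (a point): middle of the lip's inner face at floor level (tray-local -60, 0, 4 mm), tray's axes. Tins go in over the lip. Side guides, 54 mm apart inside and 28 mm high above the counter, line the channel and flare out from 54 to 60 mm at its mouth, local x -62 to -83 mm of the tray.
- pusher (a joint): how far (m) the face of the black pusher plate (44 mm wide, 58 mm high) stands behind the lip's inner face; starts near 0.050, one tin in front of it. A spring drives it to the lip with 4.5 to 5.5 N. Solid stop at 0.102: there two tins have only 2 mm to spare, and pressing on makes the force climb steeply.
- stock_tin: a third tin of the same look, 0.42 kg, already in the tray, standing on its floor between lip and pusher. Origin: centre of its underside; axes as the tray's. Pressed on its front face it slides back with the pusher. The tray's floor is slippery, but the spring can pinch a tin between this one and the lip before it is fully down: press it down until the floor is felt.
- tape_measure: round yellow tape measure, 51 x 65 x 21 mm, lying between the two tins. Origin: centre of its underside. A bystander.
- eraser: small eraser, 21 x 45 x 13 mm, lying. Origin: centre of its underside. A bystander.
- tape_roll: roll of masking tape, 104 mm across, 25 mm high, lying. Origin: centre of its underside. A bystander.
- thread_1: thread spool, 31 mm across, 52 mm high, standing. Origin: centre of its underside. A bystander.
- thread_2: thread spool, 31 mm across, 52 mm high, standing. Origin: centre of its underside. A bystander.
- carton_2: small printed carton, 30 x 56 mm, 85 mm high, standing. Origin: centre of its underside. A bystander.
- darning_mushroom: turned wooden darning mushroom, 63 mm across, 101 mm high, standing. Origin: centre of its underside. A bystander.
Mind the look-alikes: they are no part of the job. Leave any orange or yellow look-alike of the stock_tin alone.

How it is judged:
By the outcome, as a careful person would: the job done as asked, in the order asked, and still so for the second after the job is handed in, with the robot touching nothing.
It also fails if it takes over 72 s, if anything falls off the work surface, if the arm or the gripper's body presses on something with over 40 N, if the wrist force passes 120 N, or if a joint passes its speed limit or range.

ROBOT

A 6-joint arm with a two-finger parallel gripper is mounted at the origin on the work surface; the furniture and walls round the work are solid. World frame = base frame: x ahead of the robot, y to its left, z up, the work surface at z = 0. Lengths are in m, angles in rad, forces in N, time in s.
With the tool pointing down it reaches from about 0.275 to 0.85 m from the base axis. Payload 5.2 kg.
Tool frame: the origin (TCP) lies midway between the tips of the shut fingers; the grasp point (between the pads) lies 19 mm behind it (env.hold_point_z is the distance from the TCP to the grasp point, in m); y points along the fingers, z is the direction in which the jaws open and shut, and the axes are right-handed (so a half turn about y gives the same grasp; the last joint's range is limited). The gripper opens to 85 mm and grips with 20 to 120 N. Pads are 22 mm wide; open, the fingers measure 114 mm over their backs; the gripper's body (76 mm by 85 mm) begins 54 mm behind the grasp point. The pads swing forward as they close: fully open they stand 13 mm farther back than shut.
Start: joints at [-1.346, 0.259, 1.535, -0, 1.348, -0.203], TCP at [0.228, -0.5, 0.231] pointing down, gripper open.
Joint ranges: [-3.14, 3.14], [-0.91, 2.08], [0.19, 2.58], [-1.22, 4.36], [0.22, 2.71], [-3.12, 3.12]. Speed limits (rad/s): [2.57, 2.57, 3.14, 3.14, 3.14, 3.14].

INTERFACE

Orientations are given as [roll, pitch, yaw] about the fixed x, y, z axes, in that order (R = Rz(yaw) Ry(pitch) Rx(roll)).
In Python, from bench import env, optics gives the robot as it stands. The module is installed in compiled form; this text tells all that it offers.
- The arm moves only by the shell command python3 -m inch 'ROWS'. ROWS is JSON, a list of rows, each a list of 3 entries, a list of its own where there are three numbers: the shift along the tool's x, y, z in units of 0.025 m (1.0 is 0.025 m), then the turn, a rotation vector about the tool's x, y, z in units of 2 pi rad (1.0 is 2 pi rad), then the closure, from -1 (fully open) to 1 (shut). A call has 1 to 12 rows; each row shifts and turns the commanded pose from where the row before left it, along the tool's axes as they then stand; what a row does not reach is not made up. A row lasts 1/8 s, in which the tool goes at most 62.5 mm and 10.7 degrees, less where a joint would pass 70% of its speed; a pose out of reach is approached as far as the arm can. A call with a number of a shift or a turn outside -1 to 1 is refused whole. A call with a gripper value outside its range is refused whole. The fingers move at their own pace and stop on an object; the grip force is fixed at half the most. Time passes only in rows, so rows that do not move let the fingers close. It gives the time, the measured TCP pose, the force and the opening at its end, in the units of the state.
- env.sense(): the state, without advancing time (a new reading comes with each control period).
- optics.snapshot(name): name is "scene" or "top" or "wrist"; returns (picture, depth): 384x512x3 uint8, blue, green, red; 384x512 float32, m along the optical axis (not along the pixel's ray), 0 where there is no reading.
- optics.camera_info(name): a dict with "fovy" (degrees; the focal length in pixels is half the picture's height over the tangent of half this angle, whatever the lens; pixels are square), "cx", "cy" (the principal point, pixels), "R" (3x3) and "t" (3): a world point X has camera coordinates R X + t; the wrist camera has in their place "tool_from_camera" (4x4, takes a point from camera to tool coordinates, whose origin is the TCP and whose axes are the tool frame's). Camera axes: x right, y down, z forward; pixel columns grow to the right and rows downward; lengths in m; the calibration is good to about 2 mm. A picture is of the moment at which its call begins: read the wrist's pose just before it. camera_info takes no time and is no camera call.
- env.finish_job(): hands the job in, once; it reports no verdict.
The state is a dict: "clock": time; "joint_pos": joint angles; "dq": joint speeds; "tau": joint torques, N m; "tool_pos": TCP position; "orientation": TCP orientation; "ft_force": force on the tool from outside, world axes, zero at the start; "torque": the same for the moment, N m; "width": finger opening in m.
Only numpy, scipy, OpenCV 4.12 (cv2) and the standard library are available. Lean on these libraries where they do the work, as an engineer would, in place of code of your own. Each camera call takes 0.05 s, during which the arm holds its last target. There are 200 camera calls.

## Working session

There is one attempt and no reset: what is moved stays moved. The work goes in short steps, Python scripts to look and compute and a shell command to move; the robot and the scene stay as the last step left them, time stands still between calls to the robot, and variables do not carry over. Pictures are saved under pics/ and viewed, on a budget of 10 in all, crops included, one or two more only if the job needs it, and the job is handed in when it is done.

```bash
mkdir -p pics; cat > h.py <<'E'
import numpy as np, cv2
from bench import env, optics
def snap(n, name):
    im,d=optics.snapshot(n); cv2.imwrite(f'pics/{name}.png',im); np.save(f'pics/{name}.npy',d); return im,d
def world(n,d,s=None):
    c=optics.camera_info(n); h,w=d.shape; f=h/2/np.tan(np.radians(c['fovy'])/2)
    v,u=np.mgrid[:h,:w]; P=np.stack([(u-c['cx'])/f*d,(v-c['cy'])/f*d,d],-1)
    if n!='wrist': return (P-np.array(c['t']).ravel())@np.array(c['R'])
    from scipy.spatial.transform import Rotation as R
    T=np.array(c['tool_from_camera']); P=P@T[:3,:3].T+T[:3,3]
    return P@R.from_euler('xyz',s['orientation']).as_matrix().T+np.array(s['tool_pos'])
E
python3 - <<'E'
from h import *
s=env.sense(); print(s, env.hold_point_z)
for n in('scene','top'): snap(n,n+'0')
a=cv2.imread('pics/scene0.png');b=cv2.imread('pics/top0.png')
for n in('scene','top','wrist'): print(optics.camera_info(n))
E
```

```text
{'clock': 0.0, 'joint_pos': array([-1.34581800e+00,  2.59331296e-01,  1.53609364e+00, -5.64547893e-06,
        1.34801520e+00, -2.02765911e-01]), 'dq': array([-0.0012599 , -0.00048624, -0.00066602,  0.00035346,  0.00026726,
       -0.00013178]), 'tau': array([ 9.71892368e-04, -4.46025288e+01, -2.90570927e+01, -2.52730670e-04,
        1.15203112e-02,  3.30267926e-05]), 'tool_pos': array([ 0.22806471, -0.49989497,  0.23047677]), 'orientation': array([-1.57260707e+00,  3.66653427e-04, -2.71384749e+00]), 'ft_force': array([ 0.78931507, -0.05324304,  0.47528483]), 'torque': array([0.02039948, 0.03811197, 0.00571845]), 'width': 0.08519381307267244} 0.0187
{'fovy': 52.77926777316977, 'cx': 258.27627829117273, 'cy': 194.19659210322328, 'R': array([[-0.63952257, -0.76876912,  0.00221965],
       [-0.59897307,  0.4964588 , -0.62829923],
       [ 0.48191508, -0.40314105, -0.7779686 ]]), 't': array([0.27561476, 0.25731025, 1.21089692])}
{'fovy': 50.41308810691301, 'cx': 258.44177967214, 'cy': 193.43860348205718, 'R': array([[ 0.01908878, -0.99972548, -0.01358582],
       [-0.99591252, -0.01781263, -0.0885492 ],
       [ 0.0882829 ,  0.01522058, -0.99597915]]), 't': array([0.01941861, 0.40881801, 1.42618213])}
{'fovy': 60.96693684262376, 'cx': 252.03972445021805, 'cy': 188.0020045942378, 'tool_from_camera': array([[ 1.84276475e-04,  9.60501976e-01,  2.78273103e-01,
        -7.02144133e-02],
       [ 5.32003856e-04, -2.78273162e-01,  9.60501829e-01,
        -1.43004360e-01],
       [ 9.99999842e-01, -2.89555277e-05, -5.62269952e-04,
         2.74842936e-04],
       [ 0.00000000e+00,  0.00000000e+00,  0.00000000e+00,
         1.00000000e+00]])}
```

View pics/top0.png

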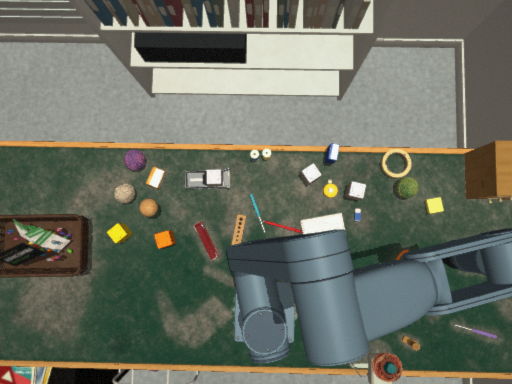

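View pics/scene0.png

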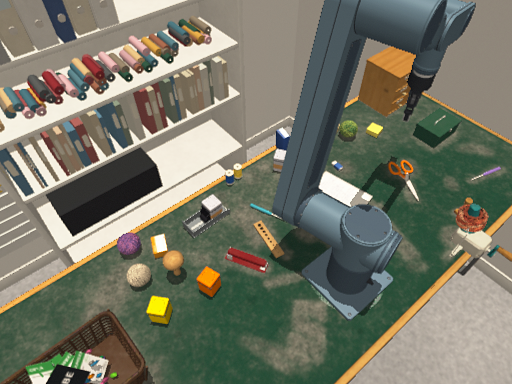

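The top view shows the two tins at about (311,174) and (357,190), with the tape measure between them at (330,189). The tray is at (208,178), its stock tin at (213,177) nearer the right end, so the lip should be on the right. The scene view agrees.

```bash
python3 - <<'E'
from h import *
im=cv2.imread('pics/top0.png');d=np.load('pics/top0.npy');W=world('top',d)
for nm,(u0,v0,u1,v1),(z0,z1) in [('tinA',(298,160,325,188),(.066,.08)),('tinB',(344,178,370,203),(.066,.08)),('stock',(200,166,226,190),(.070,.085)),('tray',(180,165,236,192),(-.004,.04)),('guides',(180,165,236,192),(.02,.036)),('pusher',(180,165,236,192),(.048,.07))]:
    w=W[v0:v1,u0:u1].reshape(-1,3); w=w[(w[:,2]>z0)&(w[:,2]<z1)]
    if len(w)<4: print(nm,len(w));continue
    print(nm,len(w),w.mean(0).round(4),w.min(0).round(4),w.max(0).round(4),cv2.minAreaRect((w[:,:2]*1000).astype(np.float32)))
for r in (166,170,174,178,182,186,190): print((W[r,182:236:3,2]*1000).astype(int))
c=np.hstack([cv2.resize(im[160:196,175:240],None,fx=6,fy=6,interpolation=2),cv2.resize(im[165:201,300:365],None,fx=6,fy=6,interpolation=2)])
cv2.imwrite('pics/crop.png',c)
# other objects near: heights
w=W[140:240,225:440]; print('table z',np.median(w[...,2]))
E
```

```text
tinA 215 [ 0.4783 -0.1527  0.0725] [ 0.4458 -0.1831  0.066 ] [ 0.5112 -0.1214  0.0796] ((478.5485534667969, -153.3071746826172), (50.42066955566406, 51.8314323425293), 34.549739837646484)
tinB 224 [ 0.4227 -0.3083  0.0728] [ 0.3943 -0.3365  0.0666] [ 0.4524 -0.2813  0.0798] ((422.9388122558594, -309.50762939453125), (51.96601486206055, 50.49889373779297), 76.96099090576172)
stock 218 [0.4595 0.1804 0.0765] [0.4329 0.1548 0.0703] [0.4852 0.2075 0.084 ] ((459.7452087402344, 180.7399139404297), (50.29951858520508, 51.82605743408203), 5.7419352531433105)
tray 1217 [0.461  0.2151 0.0068] [ 0.4135  0.1112 -0.0039] [0.5116 0.3127 0.0397] ((462.7073974609375, 212.0474853515625), (95.6938247680664, 200.10690307617188), 1.0174486637115479)
guides 141 [0.4539 0.2154 0.0272] [0.4255 0.1346 0.0202] [0.4965 0.2874 0.0357] ((460.5371398925781, 211.21368408203125), (68.38851928710938, 151.6237335205078), 1.4519132375717163)
pusher 29 [0.4456 0.183  0.0625] [0.4333 0.1554 0.0488] [0.4833 0.2167 0.0696] ((458.01312255859375, 186.5699920654297), (49.0277214050293, 61.20899963378906), 1.5524729490280151)
[ 2  3 -2  6  0  0  4  4  1 -1 -3  3  1  0  1  0  0  2]
[ 2 40 -3  4 -1  4 27 34 28 73 76 72 76 63 18  0  1  2]
[ 3 38  0  1  0  7  5 30 71 72 75 79 79 64  9  6  1  0]
[ 0 32  3  3  2 12  0 28 61 72 72 69 77 72 -1  4  6  3]
[-2 31  4  5  1  4  6 24 63 78 76 73 82 71  5  7  7 -1]
[-2 39  4  2  0  5  5 21 28 28 25 28 36 29 22  5 -4 -2]
[ 0  0  3  1  7  2 -4  4  2  6 -3  5  1  2 -4  3  0  1]
table z 0.0019383052748317628
```

View pics/crop.png

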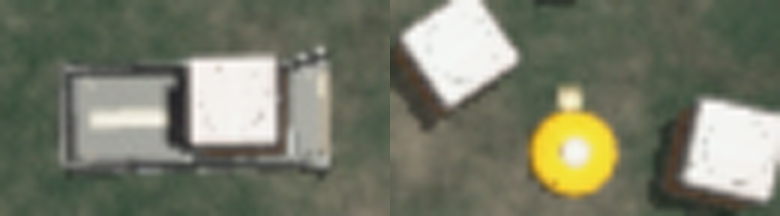

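The crop confirms it: the lip and flared mouth are at the right end (world -y) and the pusher is behind the stock tin. Tin A is at about (0.478,-0.153) turned 34.5°, tin B at (0.423,-0.309) turned -13°. I'll start with B.

```bash
cat >> h.py <<'E'
def plan(x,y,z,yawdeg):
    s=env.sense(); y0=np.degrees(s['orientation'][2]); r=(yawdeg-y0+180)%360-180
    a=np.radians(yawdeg); dx,dy,dz=np.array([x,y,z])-s['tool_pos']
    print('turn_y total',round(-r/360,4),'then shift units x,y,z',np.round(np.array([dx*np.cos(a)+dy*np.sin(a),-dz,-dx*np.sin(a)+dy*np.cos(a)])/.025,3))
def st():
    s=env.sense(); print(round(s['clock'],2),s['tool_pos'].round(4),np.degrees(s['orientation']).round(2),s['ft_force'].round(2),s['torque'].round(3),round(s['width'],4))
E
python3 -c "
from h import *
plan(.423,-.309,.16,-103)"
```

```text
turn_y total -0.1458 then shift units x,y,z [-9.196  2.821  5.877]
```

```bash
python3 -m inch '[[[0,0,0],[0,-0.0292,0],-1],[[0,0,0],[0,-0.0292,0],-1],[[0,0,0],[0,-0.0292,0],-1],[[0,0,0],[0,-0.0292,0],-1],[[0,0,0],[0,-0.029,0],-1],[[0,0,0],[0,0,0],-1]]'; python3 -m inch '[[[-0.92,0.28,0.59],[0,0,0],-1],[[-0.92,0.28,0.59],[0,0,0],-1],[[-0.92,0.28,0.59],[0,0,0],-1],[[-0.92,0.28,0.59],[0,0,0],-1],[[-0.92,0.28,0.59],[0,0,0],-1],[[-0.92,0.28,0.59],[0,0,0],-1],[[-0.92,0.28,0.59],[0,0,0],-1],[[-0.92,0.28,0.59],[0,0,0],-1],[[-0.92,0.28,0.59],[0,0,0],-1],[[-0.92,0.28,0.59],[0,0,0],-1],[[0,0,0],[0,0,0],-1]]'
python3 - <<'E'
from h import *
st(); plan(.423,-.309,.04,-103)
s=env.sense(); im,d=snap('wrist','w1'); W=world('wrist',d,s); m=(W[...,2]>.066)&(W[...,2]<.078)&(d>0)
n,l,stt,c=cv2.connectedComponentsWithStats(m.astype(np.uint8))
for i in range(1,n):
    if stt[i,4]>400: w=W[l==i]; print(stt[i],w.mean(0).round(4),cv2.minAreaRect((w[:,:2]*1000).astype(np.float32)))
E
```

```text
clock: 0.85
tool_pos: [0.2281, -0.5002, 0.2309]
orientation: [-1.571, 0.001, -1.799]
ft_force: [0.3, 0.7, 0.3]
width: 0.0855
clock: 2.22
tool_pos: [0.4242, -0.3079, 0.1606]
orientation: [-1.572, 0.001, -1.799]
ft_force: [0.1, -0.6, 0.5]
width: 0.0855
2.23 [ 0.4242 -0.3079  0.1606] [-9.0080e+01  7.0000e-02 -1.0306e+02] [ 0.06 -0.6   0.54] [ 0.009  0.002 -0.005] 0.0855
turn_y total -0.0002 then shift units x,y,z [ 0.054  4.824 -0.036]
[369   7  87  53 434] [ 0.5314 -0.2264  0.0722] ((543.3875732421875, -235.78472900390625), (25.915084838867188, 62.204078674316406), 51.28240203857422)
[ 218  158   70   67 4390] [ 0.4246 -0.3071  0.0719] ((424.12298583984375, -309.32220458984375), (52.01911163330078, 51.334625244140625), 77.527099609375)
```

View pics/w1.png

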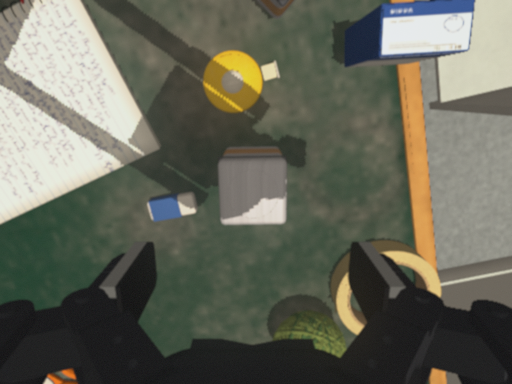

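The wrist picture shows tin B squared up under the hand at (252,187), clear of its neighbours. Next: descend, grip, lift and weigh.

```bash
python3 -m inch '[[[0.06,0.9,-0.04],[0,0,0],-1],[[0,0.9,0],[0,0,0],-1],[[0,0.9,0],[0,0,0],-1],[[0,0.9,0],[0,0,0],-1],[[0,0.8,0],[0,0,0],-1],[[0,0.64,0],[0,0,0],-1],[[0,0,0],[0,0,0],-1]]'; python3 -m inch '[[[0,0,0],[0,0,0],1],[[0,0,0],[0,0,0],1],[[0,0,0],[0,0,0],1],[[0,0,0],[0,0,0],1],[[0,0,0],[0,0,0],1]]'; python3 -c "
from h import *
st()"; python3 -m inch '[[[0,-0.3,0],[0,0,0],1],[[0,-0.5,0],[0,0,0],1],[[0,-0.4,0],[0,0,0],1],[[0,0,0],[0,0,0],1],[[0,0,0],[0,0,0],1],[[0,0,0],[0,0,0],1],[[0,0,0],[0,0,0],1]]'; python3 -c "
from h import *
st()"; python3 -m inch '[[[0,0,0],[0,0,0],1],[[0,0,0],[0,0,0],1]]'
```

```text
clock: 3.15
tool_pos: [0.4214, -0.3106, 0.0344]
orientation: [-1.573, 0.001, -1.799]
ft_force: [-1.0, 0.4, 0.6]
width: 0.0855
clock: 3.78
tool_pos: [0.423, -0.3115, 0.0364]
orientation: [-1.569, -0.002, -1.798]
ft_force: [0.6, -0.7, 5.6]
width: 0.0494
3.77 [ 0.423  -0.3115  0.0364] [-8.9890e+01 -9.0000e-02 -1.0299e+02] [ 0.57 -0.71  5.62] [-0.035  0.15  -0.08 ] 0.0494
clock: 4.65
tool_pos: [0.4222, -0.3106, 0.0649]
orientation: [-1.571, 0.0, -1.798]
ft_force: [1.1, -0.2, -4.6]
width: 0.0491
4.65 [ 0.4222 -0.3106  0.0649] [-9.004e+01  3.000e-02 -1.030e+02] [ 1.13 -0.2  -4.65] [-0.024  0.009 -0.04 ] 0.0491
clock: 4.9
tool_pos: [0.4223, -0.3107, 0.0652]
orientation: [-1.571, 0.0, -1.798]
ft_force: [-0.0, -0.3, -3.3]
width: 0.0492
```

```bash
python3 - <<'E'
from h import *
f=[]
for i in range(12):
    optics.snapshot('top'); f.append(env.sense()['ft_force'])
f=np.array(f); print(f.mean(0),f.std(0))
E
```

```text
[ 0.08795678  0.06227056 -4.77361086] [0.24446705 0.49841437 0.49497903]
```

Tin B weighs about 4.8 N (roughly 0.49 kg), above the light tin's upper limit. I'll set it back and feel tin A too.

```bash
python3 -m inch '[[[0,0.6,0],[0,0,0],1],[[0,0.4,0],[0,0,0],1],[[0,0.18,0],[0,0,0],1],[[0,0,0],[0,0,0],1],[[0,0,0],[0,0,0],-1],[[0,0,0],[0,0,0],-1],[[0,0,0],[0,0,0],-1],[[0,0,0],[0,0,0],-1]]'; python3 -m inch '[[[0,-0.8,0],[0,0,0],-1],[[0,-1,0],[0,0,0],-1],[[0,-1,0],[0,0,0],-1],[[0,-1,0],[0,0,0],-1],[[0,-1,0],[0,-0.0264,0],-1],[[0,0,0],[0,-0.0264,0],-1],[[0,0,0],[0,-0.0264,0],-1],[[0,0,0],[0,-0.0264,0],-1],[[0,0,0],[0,-0.0264,0],-1],[[0,0,0],[0,0,0],-1]]'; python3 -c "
from h import *
st(); plan(.4785,-.153,.155,-55.5)"
```

```text
clock: 6.5
tool_pos: [0.4224, -0.3108, 0.0357]
orientation: [-1.571, -0.0, -1.798]
ft_force: [-0.0, 0.3, -0.2]
width: 0.0854
clock: 7.75
tool_pos: [0.4223, -0.3107, 0.1557]
orientation: [-1.571, 0.0, -0.97]
ft_force: [-0.2, -0.2, 0.1]
width: 0.0853
7.75 [ 0.4223 -0.3107  0.1557] [-90.     0.   -55.56] [-0.25 -0.18  0.11] [-0.022  0.015 -0.026] 0.0853
turn_y total -0.0002 then shift units x,y,z [-3.926  0.03   5.425]
```

```bash
python3 -m inch '[[[-0.65,0,0.9],[0,0,0],-1],[[-0.65,0,0.9],[0,0,0],-1],[[-0.65,0,0.9],[0,0,0],-1],[[-0.65,0,0.9],[0,0,0],-1],[[-0.65,0,0.9],[0,0,0],-1],[[-0.65,0,0.9],[0,0,0],-1],[[0,0,0],[0,0,0],-1]]'; python3 - <<'E'
from h import *
st()
s=env.sense(); im,d=snap('wrist','w2'); W=world('wrist',d,s); m=(W[...,2]>.066)&(W[...,2]<.078)&(d>0)
n,l,stt,c=cv2.connectedComponentsWithStats(m.astype(np.uint8))
for i in range(1,n):
    if stt[i,4]>400: w=W[l==i]; print(stt[i],w.mean(0).round(4),cv2.minAreaRect((w[:,:2]*1000).astype(np.float32)))
plan(.4785,-.153,.034,-55.5)
E
```

```text
clock: 8.62
tool_pos: [0.4786, -0.1524, 0.1557]
orientation: [-1.571, 0.0, -0.969]
ft_force: [-0.2, -0.9, -0.8]
width: 0.0854
8.62 [ 0.4786 -0.1524  0.1557] [-8.999e+01  2.000e-02 -5.552e+01] [-0.17 -0.88 -0.84] [ 0.037 -0.017  0.032] 0.0854
[ 219  159   71   67 4528] [ 0.4786 -0.1505  0.0719] ((479.3056640625, -151.53228759765625), (51.25703430175781, 50.02362060546875), 34.409080505371094)
[ 47 266  52  43 738] [ 0.4044 -0.2959  0.0711] ((404.5950012207031, -301.7352294921875), (50.65952682495117, 13.759263038635254), 77.23705291748047)
[240 278  74  49 582] [ 0.543  -0.214   0.0721] ((547.9212036132812, -212.63790893554688), (62.14691925048828, 26.537565231323242), 18.612144470214844)
turn_y total -0.0 then shift units x,y,z [-0.013  4.873  0.012]
```

View pics/w2.png

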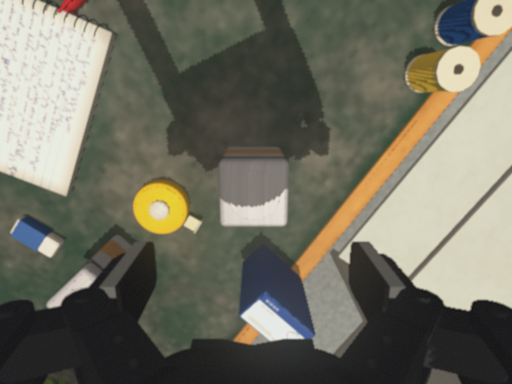

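Tin A is centred at (253,188). The carton and tape measure are lower than the hand and fingers will be, so it's clear to descend.

```bash
python3 -m inch '[[[0,0.9,0],[0,0,0],-1],[[0,0.9,0],[0,0,0],-1],[[0,0.9,0],[0,0,0],-1],[[0,0.9,0],[0,0,0],-1],[[0,0.75,0],[0,0,0],-1],[[0,0.5,0],[0,0,0],-1],[[0,0,0],[0,0,0],1],[[0,0,0],[0,0,0],1],[[0,0,0],[0,0,0],1],[[0,0,0],[0,0,0],1],[[0,0,0],[0,0,0],1],[[0,0,0],[0,0,0],1]]';  python3 -m inch '[[[0,-0.3,0],[0,0,0],1],[[0,-0.5,0],[0,0,0],1],[[0,-0.4,0],[0,0,0],1],[[0,0,0],[0,0,0],1],[[0,0,0],[0,0,0],1],[[0,0,0],[0,0,0],1],[[0,0,0],[0,0,0],1]]'; python3 - <<'E'
from h import *
f=[]
for i in range(12):
    optics.snapshot('top'); f.append(env.sense()['ft_force'])
f=np.array(f); print(f.mean(0),f.std(0)); st()
E
```

```text
clock: 10.18
tool_pos: [0.479, -0.1544, 0.0354]
orientation: [-1.57, -0.002, -0.968]
ft_force: [0.1, -1.3, 5.7]
width: 0.0494
clock: 11.05
tool_pos: [0.4781, -0.1538, 0.0642]
orientation: [-1.571, 0.001, -0.968]
ft_force: [-0.1, 0.0, -1.3]
width: 0.0494
[ 0.07499303 -0.00347652 -0.97106399] [0.56060775 0.43005563 0.48699392]
11.65 [ 0.4783 -0.1539  0.0646] [-90.     0.   -55.48] [ 0.51 -0.41 -0.14] [-0.061  0.024 -0.023] 0.0496
```

Tin A weighs about 1.0 N, so it's the light one and B is full. I'll set A back and return to B.

```bash
python3 -m inch '[[[0,0.6,0],[0,0,0],1],[[0,0.4,0],[0,0,0],1],[[0,0.18,0],[0,0,0],1],[[0,0,0],[0,0,0],1],[[0,0,0],[0,0,0],-1],[[0,0,0],[0,0,0],-1],[[0,0,0],[0,0,0],-1],[[0,0,0],[0,0,0],-1]]'; python3 -m inch '[[[0,-0.8,0],[0,0,0],-1],[[0,-1,0],[0,0,0],-1],[[0,-1,0],[0,0,0],-1],[[0,-1,0],[0,0,0],-1],[[0,-1,0],[0,0.0264,0],-1],[[0,0,0],[0,0.0264,0],-1],[[0,0,0],[0,0.0264,0],-1],[[0,0,0],[0,0.0264,0],-1],[[0,0,0],[0,0.0264,0],-1],[[0,0,0],[0,0,0],-1]]'; python3 -c "
from h import *
st(); plan(.4225,-.3105,.155,-103)"
```

```text
clock: 12.65
tool_pos: [0.4783, -0.1539, 0.0349]
orientation: [-1.571, 0.0, -0.968]
ft_force: [-0.5, 0.0, 1.0]
width: 0.0855
clock: 13.9
tool_pos: [0.4783, -0.1539, 0.155]
orientation: [-1.571, 0.0, -1.796]
ft_force: [-0.1, 0.8, 0.5]
width: 0.0856
13.9 [ 0.4783 -0.1539  0.155 ] [ -90.01    0.   -102.91] [-0.05  0.8   0.48] [-0.04   0.051 -0.014] 0.0856
turn_y total 0.0002 then shift units x,y,z [ 6.607e+00 -2.000e-03 -7.630e-01]
```

```bash
python3 -m inch '[[[0.94,0,-0.11],[0,0,0],-1],[[0.94,0,-0.11],[0,0,0],-1],[[0.94,0,-0.11],[0,0,0],-1],[[0.94,0,-0.11],[0,0,0],-1],[[0.94,0,-0.11],[0,0,0],-1],[[0.94,0,-0.11],[0,0,0],-1],[[0.94,0,-0.11],[0,0,0],-1],[[0,0,0],[0,0,0],-1]]'; python3 -c "
from h import *
st(); plan(.4226,-.310,.034,-103)"
```

```text
clock: 14.9
tool_pos: [0.4221, -0.3112, 0.1549]
orientation: [-1.571, -0.0, -1.797]
ft_force: [-0.2, 0.3, -0.0]
width: 0.0853
14.9 [ 0.4221 -0.3112  0.1549] [-9.0000e+01 -1.0000e-02 -1.0295e+02] [-0.23  0.31 -0.01] [ 0.025 -0.004 -0.066] 0.0853
turn_y total 0.0001 then shift units x,y,z [-0.049  4.838  0.007]
```

```bash
python3 -m inch '[[[-0.05,0.9,0],[0,0,0],-1],[[0,0.9,0],[0,0,0],-1],[[0,0.9,0],[0,0,0],-1],[[0,0.9,0],[0,0,0],-1],[[0,0.75,0],[0,0,0],-1],[[0,0.49,0],[0,0,0],-1],[[0,0,0],[0,0,0],1],[[0,0,0],[0,0,0],1],[[0,0,0],[0,0,0],1],[[0,0,0],[0,0,0],1],[[0,0,0],[0,0,0],1],[[0,0,0],[0,0,0],1]]';  python3 -m inch '[[[0,-0.3,0],[0,0,0],1],[[0,-0.6,0],[0,0,0],1],[[0,-0.8,0],[0,0,0],1],[[0,-0.9,0],[0,0,0],1],[[0,-0.9,0],[0,0,0],1],[[0,-0.8,0],[0,0,0],1],[[0,-0.5,0],[0,0,0],1],[[0,0,0],[0,-0.018,0],1],[[0,0,0],[0,-0.018,0],1],[[0,0,0],[0,0,0],1]]'; python3 - <<'E'
from h import *
st(); plan(.461,.075,.155,-90)
E
```

```text
clock: 16.4
tool_pos: [0.4233, -0.309, 0.0349]
orientation: [-1.57, -0.001, -1.798]
ft_force: [-0.7, 0.5, 6.6]
width: 0.0495
clock: 17.65
tool_pos: [0.4226, -0.3084, 0.154]
orientation: [-1.571, 0.001, -1.573]
ft_force: [-0.6, 0.4, -5.3]
width: 0.0494
17.65 [ 0.4226 -0.3084  0.154 ] [-9.002e+01  3.000e-02 -9.010e+01] [-0.63  0.42 -5.29] [0.008 0.    0.024] 0.0494
turn_y total -0.0003 then shift units x,y,z [-15.336  -0.04    1.536]
```

```bash
python3 -m inch '[[[-0.5,0,0],[0,0,0],1],[[-0.9,0,0.1],[0,0,0],1],[[-0.9,0,0.1],[0,0,0],1],[[-0.9,0,0.1],[0,0,0],1],[[-0.9,0,0.1],[0,0,0],1],[[-0.9,0,0.1],[0,0,0],1],[[-0.9,0,0.1],[0,0,0],1],[[-0.9,0,0.1],[0,0,0],1],[[-0.9,0,0.1],[0,0,0],1],[[-0.9,0,0.1],[0,0,0],1]]'; python3 -m inch '[[[-0.9,0,0.1],[0,0,0],1],[[-0.9,0,0.1],[0,0,0],1],[[-0.9,0,0.1],[0,0,0],1],[[-0.9,0,0.1],[0,0,0],1],[[-0.9,0,0.1],[0,0,0],1],[[-0.9,0,0.1],[0,0,0],1],[[-0.9,0,0.04],[0,0,0],1],[[-0.43,0,0],[0,0,0],1],[[0,0,0],[0,0,0],1],[[0,0,0],[0,0,0],1]]'; python3 - <<'E'
from h import *
s=env.sense();im,d=snap('wrist','w3'); st(); W=world('wrist',d,s)
def rep(nm,m):
    n,l,q,c=cv2.connectedComponentsWithStats(m.astype(np.uint8))
    for i in range(1,n):
        if q[i,4]>150: w=W[l==i]; print(nm,q[i],w.mean(0).round(4),cv2.minAreaRect((w[:,:2]*1000).astype(np.float32)))
rep('76',(W[...,2]>.071)&(W[...,2]<.081)&(d>0)); rep('28',(W[...,2]>.024)&(W[...,2]<.032)&(d>0))
E
```

```text
clock: 18.9
tool_pos: [0.4451, -0.0913, 0.1542]
orientation: [-1.571, 0.0, -1.571]
ft_force: [0.5, -0.3, -4.9]
width: 0.0494
clock: 20.15
tool_pos: [0.4615, 0.0743, 0.1541]
orientation: [-1.571, -0.0, -1.571]
ft_force: [1.4, -0.8, -3.8]
width: 0.0493
20.2 [0.4616 0.0741 0.1541] [-9.000e+01 -2.000e-02 -9.007e+01] [ 0.27 -0.81 -4.84] [-0.046 -0.028 -0.01 ] 0.0493
76 [ 208    0   84   77 6054] [0.4602 0.1783 0.076 ] ((460.3214416503906, 178.29107666015625), (51.249881744384766, 44.228424072265625), 2.4541449546813965)
```

View pics/w3.png

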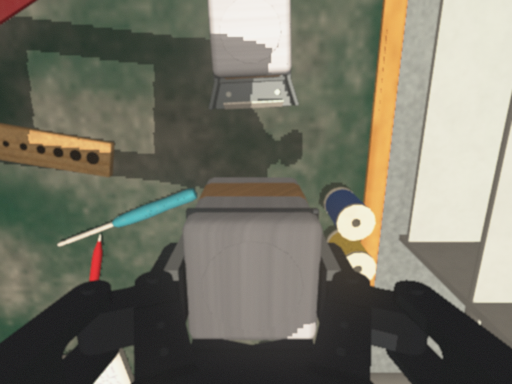

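The picture shows the stock tin's top at (250,37), the tray mouth at about (213–297,107) and the held tin square in the jaws. The spools at (350,220) are to the right. I'll compute the held tin's and tray's lateral positions and yaws.

```bash
python3 - <<'E'
from h import *
from scipy.spatial.transform import Rotation as R
im=cv2.imread('pics/w3.png'); d=np.load('pics/w3.npy'); s=env.sense(); W=world('wrist',d,s)
c=optics.camera_info('wrist'); f=192/np.tan(np.radians(c['fovy'])/2)
Rw=R.from_euler('xyz',s['orientation']).as_matrix();T=np.array(c['tool_from_camera'])
def ray(u,v,z):
    o=Rw@T[:3,3]+s['tool_pos']; r=Rw@T[:3,:3]@np.array([(u-c['cx'])/f,(v-c['cy'])/f,1]); return (o+r*(z-o[2])/r[2]).round(4)
print('mouth',ray(212,107,.028),ray(297,105,.028),'stock front edge',ray(213,76,.076),ray(290,75,.076))
m=(W[...,2]>.18)&(W[...,2]<.2)&(d>0); m[:,:180]=0; m[:,330:]=0; m[345:]=0
w=W[m]; print('held',len(w),w.mean(0),cv2.minAreaRect((w[:,:2]*1000).astype(np.float32)))
m=(W[...,2]>.046)&(W[...,2]<.058); m[:,:320]=0; m[300:]=0
print('spool',W[m].mean(0),W[m].min(0),W[m].max(0))
# zoomed crop of tray and also top view refined tray axis from guides
cv2.imwrite('pics/w3c.png',cv2.resize(im[0:120,180:330],None,fx=5,fy=5,interpolation=cv2.INTER_CUBIC))
E
```

```text
mouth [0.4292 0.1341 0.028 ] [0.4972 0.1355 0.028 ] stock front edge [0.4363 0.1552 0.076 ] [0.4857 0.1557 0.076 ]
held 17670 [0.46171268 0.07972266 0.19078639] ((462.2676086425781, 75.83110809326172), (58.483909606933594, 51.2723388671875), 0.3856969475746155)
spool [0.54747026 0.03289319 0.0520702 ] [ 0.52948316 -0.00770679  0.04600757] [0.5648758  0.05959752 0.05449165]
```

View pics/w3c.png

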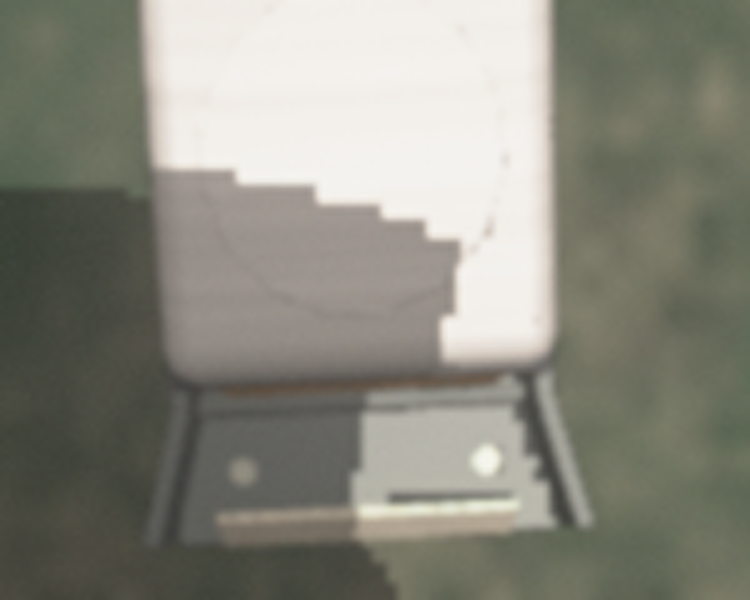

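The tray is turned about 1.4° (yaw ≈ 91.4°), with its axis at x ≈ 0.463 at the mouth and ≈ 0.4615 at the seat. I'll align, descend to about 20 mm tin height in front of the mouth, and approach.

```bash
python3 -m inch '[[[0,0.5,0],[0,-0.0042,0],1],[[0,0.9,0],[0,0,0],1],[[0,0.9,0],[0,0,0],1],[[0,0.9,0],[0,0,0],1],[[0,0.7,0],[0,0,0],1],[[0,0,0],[0,0,0],1],[[0,0,0],[0,0,0],1]]'; python3 -c "
from h import *
st(); plan(.4627,.12,.055,-88.5);plan(.4615,.175,.055,-88.5)"
```

```text
clock: 21.08
tool_pos: [0.462, 0.0743, 0.0567]
orientation: [-1.57, -0.0, -1.545]
ft_force: [-0.1, -0.3, -4.9]
width: 0.0496
21.07 [0.462  0.0743 0.0567] [-89.98  -0.   -88.54] [-0.07 -0.35 -4.91] [-0.009 -0.006  0.011] 0.0496
turn_y total -0.0001 then shift units x,y,z [-1.828  0.07   0.077]
turn_y total -0.0001 then shift units x,y,z [-4.028  0.07   0.087]
```

```bash
python3 -m inch '[[[-0.5,0.06,0.08],[0,0,0],1],[[-0.7,0,0],[0,0,0],1],[[-0.5,0,0],[0,0,0],1],[[-0.3,0,0],[0,0,0],1],[[-0.2,0,0],[0,0,0],1],[[-0.2,0,0],[0,0,0],1],[[0,0,0],[0,0,0],1]]'; python3 -m inch '[[[-0.2,0,0],[0,0,0],1],[[-0.2,0,0],[0,0,0],1],[[0,0,0],[0,0,0],1]]';  python3 -m inch '[[[-0.2,0,0],[0,0,0],1],[[-0.2,0,0],[0,0,0],1],[[0,0,0],[0,0,0],1]]'
```

```text
clock: 21.95
tool_pos: [0.4621, 0.1341, 0.0551]
orientation: [-1.571, -0.001, -1.545]
ft_force: [-0.5, -3.2, -3.5]
width: 0.0496
clock: 22.32
tool_pos: [0.4617, 0.144, 0.0551]
orientation: [-1.571, -0.001, -1.545]
ft_force: [-0.9, -4.0, -3.0]
width: 0.0494
clock: 22.7
tool_pos: [0.4612, 0.1542, 0.055]
orientation: [-1.572, -0.001, -1.545]
ft_force: [-1.5, -3.9, -2.4]
width: 0.0492
```

```bash
python3 -m inch '[[[-0.2,0,0],[0,0,0],1],[[-0.2,0,0],[0,0,0],1],[[-0.2,0,0],[0,0,0],1],[[-0.2,0,0],[0,0,0],1],[[0,0,0],[0,0,0],1]]'; python3 -m inch '[[[-0.06,0,0],[0,0,0],1],[[-0.06,0,0],[0,0,0],1],[[0,0,0],[0,0,0],1]]';  python3 -m inch '[[[-0.04,0,0],[0,0,0],1],[[0,0,0],[0,0,0],1]]';python3 -m inch '[[[-0.04,0,0],[0,0,0],1],[[0,0,0],[0,0,0],1]]'
```

```text
clock: 23.32
tool_pos: [0.4605, 0.1742, 0.0548]
orientation: [-1.572, -0.001, -1.545]
ft_force: [-1.2, -4.5, -2.3]
width: 0.0491
clock: 23.7
tool_pos: [0.4603, 0.1768, 0.0548]
orientation: [-1.572, -0.001, -1.545]
ft_force: [-1.6, -5.9, -1.6]
width: 0.0493
clock: 23.95
tool_pos: [0.4603, 0.1777, 0.0548]
orientation: [-1.572, -0.001, -1.545]
ft_force: [-1.1, -6.7, -2.4]
width: 0.0496
clock: 24.2
tool_pos: [0.4603, 0.1787, 0.0549]
orientation: [-1.572, -0.001, -1.545]
ft_force: [-1.7, -6.1, -2.5]
width: 0.0492
```

```bash
python3 -m inch '[[[-0.04,0,0],[0,0,0],1],[[0,0,0],[0,0,0],1]]';  python3 -m inch '[[[-0.04,0,0],[0,0,0],1],[[0,0,0],[0,0,0],1]]';python3 -m inch '[[[-0.04,0,0],[0,0,0],1],[[0,0,0],[0,0,0],1]]'; python3 - <<'E'
from h import *
s=env.sense(); im,d=snap('wrist','w4'); st()
b,_=snap('top','t4'); b=cv2.resize(b[160:200,175:245],None,fx=7,fy=7,interpolation=2)
c=cv2.resize(im[0:250,100:400],(420,350)); 
o=np.zeros((350,920,3),np.uint8); o[:280,:490]=b; o[:,490:910]=c; cv2.imwrite('pics/c4.png',cv2.resize(o,(800,304)))
E
```

```text
clock: 24.45
tool_pos: [0.4602, 0.1797, 0.0548]
orientation: [-1.572, -0.001, -1.545]
ft_force: [-2.3, -6.7, -2.0]
width: 0.0495
clock: 24.7
tool_pos: [0.4602, 0.1807, 0.0548]
orientation: [-1.573, -0.001, -1.545]
ft_force: [-1.3, -6.9, -2.2]
width: 0.0499
clock: 24.95
tool_pos: [0.4601, 0.1817, 0.0548]
orientation: [-1.573, -0.001, -1.545]
ft_force: [-1.6, -6.9, -1.8]
width: 0.0495
25.0 [0.4602 0.1817 0.0548] [-9.010e+01 -7.000e-02 -8.852e+01] [-1.61 -6.59 -2.19] [-1.084  0.369  0.256] 0.0493
```

View pics/c4.png

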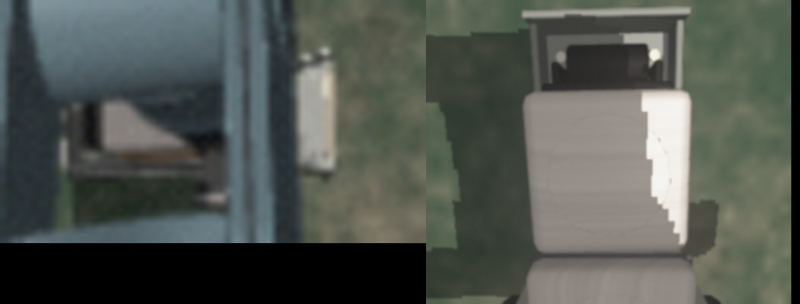

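The pushed stock tin is upright and in line with the held tin, and the pusher is near the back. Next I feel for the stop in 1 mm steps.

```bash
python3 -m inch '[[[-0.03,0,0],[0,0,0],1],[[0,0,0],[0,0,0],1]]';  python3 -m inch '[[[-0.03,0,0],[0,0,0],1],[[0,0,0],[0,0,0],1]]'; python3 - <<'E'
from h import *
from scipy.spatial.transform import Rotation as R
im=cv2.imread('pics/w4.png'); d=np.load('pics/w4.npy'); st(); s=env.sense(); s['tool_pos']=np.array([.4602,.1817,.0548]); W=world('wrist',d,s)
for n,z0,z1 in(('stock',.07,.08),('held',.086,.097),('guide',.024,.032)):
    m=(W[...,2]>z0)&(W[...,2]<z1)&(d>0); m[250:]=0
    w=W[m]; print(n,len(w),np.percentile(w,[1,50,99],axis=0).round(4).tolist())
    for y in np.arange(.15,.30,.01):
        q=w[abs(w[:,1]-y)<.004]
        if len(q)>10: print(round(y,3),q[:,0].min().round(4),q[:,0].max().round(4),end=' | ')
    print()
E
```

```text
clock: 25.3
tool_pos: [0.4601, 0.1824, 0.0548]
orientation: [-1.573, -0.001, -1.545]
ft_force: [-2.0, -7.7, -1.7]
width: 0.0494
clock: 25.55
tool_pos: [0.4601, 0.1825, 0.0549]
orientation: [-1.573, -0.002, -1.544]
ft_force: [-2.2, -9.4, -0.6]
width: 0.0494
25.55 [0.4601 0.1825 0.0549] [-90.11  -0.14 -88.49] [-2.19 -9.39 -0.58] [-1.505  0.397  0.273] 0.0494
stock 18366 [[0.4327, 0.2064, 0.072], [0.458, 0.2345, 0.076], [0.4831, 0.2583, 0.0787]]
0.19 0.4218 0.4981 | 0.21 0.4333 0.4856 | 0.22 0.4325 0.4841 | 0.23 0.4323 0.4838 | 0.24 0.4318 0.4831 | 0.25 0.4312 0.4826 | 0.26 0.4327 0.4818 | 
held 4364 [[0.4353, 0.1983, 0.0864], [0.4595, 0.2045, 0.0913], [0.4839, 0.2089, 0.093]]
0.2 0.4339 0.4853 | 0.21 0.4351 0.4843 | 
guide 2142 [[0.426, 0.2613, 0.024], [0.4555, 0.2731, 0.0264], [0.4857, 0.2871, 0.0317]]
0.26 0.4267 0.4862 | 0.27 0.4258 0.4861 | 0.28 0.4254 0.4858 | 0.29 0.4537 0.4857 |
```

The stop is felt at y ≈ 0.1825, where the force climbs to 9 N. I'll back off about 1 mm, shift 0.75 mm towards the guide centre, then lower.

```bash
python3 -m inch '[[[0.05,0,-0.03],[0,0,0],1],[[0,0,0],[0,0,0],1]]';  python3 -m inch '[[[0,0.12,0],[0,0,0],1],[[0,0.12,0],[0,0,0],1],[[0,0,0],[0,0,0],1]]'; python3 -m inch '[[[0,0.12,0],[0,0,0],1],[[0,0.08,0],[0,0,0],1],[[0,0,0],[0,0,0],1]]'
```

```text
clock: 25.8
tool_pos: [0.46, 0.1822, 0.0549]
orientation: [-1.571, -0.001, -1.545]
ft_force: [0.1, -6.1, -3.6]
width: 0.0494
clock: 26.18
tool_pos: [0.4605, 0.1823, 0.049]
orientation: [-1.57, -0.001, -1.545]
ft_force: [1.2, -5.7, -5.2]
width: 0.0493
clock: 26.55
tool_pos: [0.4606, 0.1824, 0.0441]
orientation: [-1.57, -0.0, -1.545]
ft_force: [-0.0, -6.2, -4.3]
width: 0.0493
```

```bash
python3 -m inch '[[[0,0.1,0],[0,0,0],1],[[0,0,0],[0,0,0],1]]';  python3 -m inch '[[[0,0.07,0],[0,0,0],1],[[0,0,0],[0,0,0],1]]'; python3 -m inch '[[[0,0.05,0],[0,0,0],1],[[0,0,0],[0,0,0],1]]'; python3 -m inch '[[[0,0.05,0],[0,0,0],1],[[0,0,0],[0,0,0],1]]'
```

```text
clock: 26.8
tool_pos: [0.4607, 0.1824, 0.0416]
orientation: [-1.57, -0.0, -1.545]
ft_force: [0.3, -5.3, -5.2]
width: 0.0494
clock: 27.05
tool_pos: [0.4607, 0.1824, 0.0399]
orientation: [-1.57, -0.0, -1.545]
ft_force: [0.4, -6.0, -4.2]
width: 0.0495
clock: 27.3
tool_pos: [0.4608, 0.1824, 0.039]
orientation: [-1.57, -0.0, -1.545]
ft_force: [-0.1, -6.2, -1.2]
width: 0.0494
clock: 27.55
tool_pos: [0.4608, 0.1824, 0.0389]
orientation: [-1.569, -0.0, -1.545]
ft_force: [-4.1, -7.2, 11.1]
width: 0.0495
```

The floor is felt at TCP z = 0.039, meaning the tin base is at 4 mm. I'll ease towards the lip and release.

```bash
python3 -m inch '[[[0.04,-0.03,0],[0,0,0],1],[[0.03,0,0],[0,0,0],1],[[0,0,0],[0,0,0],1]]'; python3 -m inch '[[[0,0,0],[0,0,0],-1],[[0,0,0],[0,0,0],-1],[[0,0,0],[0,0,0],-1],[[0,0,0],[0,0,0],-1],[[0,0,0],[0,0,0],-1]]'; python3 -m inch '[[[0,-0.4,0],[0,0,0],-1],[[0,-0.8,0],[0,0,0],-1],[[0,-1,0],[0,0,0],-1],[[0,-1,0],[0,0,0],-1],[[0,-1,0],[0,0,0],-1],[[0,-0.5,0],[0,0,0],-1],[[0,0,0],[0,0,0],-1]]';python3 - <<'E'
from h import *
s=env.sense(); im,d=snap('wrist','w5'); st(); W=world('wrist',d,s)
m=(W[...,2]>.069)&(W[...,2]<.083)&(d>0); m[:, :150]=0;m[:,350:]=0
w=W[m]
for y in np.arange(.14,.27,.005):
    q=w[abs(w[:,1]-y)<.002]
    if len(q)>10: print(round(y,3),q[:,0].min().round(4),q[:,0].max().round(4),np.median(q[:,2]).round(4))
E
```

```text
clock: 27.92
tool_pos: [0.4612, 0.1814, 0.0389]
orientation: [-1.569, 0.001, -1.546]
ft_force: [-0.6, -2.8, 6.0]
width: 0.0497
clock: 28.55
tool_pos: [0.4601, 0.1811, 0.038]
orientation: [-1.571, 0.0, -1.545]
ft_force: [0.1, 0.1, -0.3]
width: 0.0853
clock: 29.42
tool_pos: [0.4607, 0.1812, 0.1565]
orientation: [-1.569, 0.0, -1.545]
ft_force: [-0.1, 0.4, -0.1]
width: 0.0857
29.48 [0.46   0.1811 0.1555] [-89.99   0.   -88.53] [ 0.5  -0.    0.02] [ 0.057 -0.     0.028] 0.0849
0.16 0.4371 0.4872 0.0756
0.165 0.4363 0.4877 0.0761
0.17 0.4364 0.4875 0.0762
0.175 0.4364 0.4871 0.0763
0.18 0.4365 0.4869 0.0763
0.185 0.4356 0.4866 0.0763
0.19 0.4357 0.4863 0.0763
0.195 0.4349 0.486 0.0761
0.2 0.435 0.4857 0.076
0.205 0.4352 0.4854 0.0752
0.21 0.4338 0.4836 0.0757
0.215 0.4329 0.4835 0.0761
0.22 0.433 0.4839 0.0762
0.225 0.4324 0.4838 0.0763
0.23 0.4324 0.4834 0.0763
0.235 0.4326 0.4832 0.0764
0.24 0.4317 0.4829 0.0762
0.245 0.4318 0.4826 0.0761
0.25 0.4312 0.4823 0.0761
0.255 0.432 0.482 0.0752
```

View pics/w5.png

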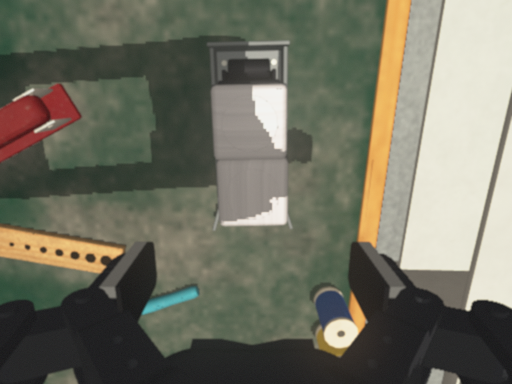

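Both tin tops are level at 76 mm, side by side at (250,120) and (252,190), with the pusher behind. One last check of the light tin and the bystanders, then I hand in.

```bash
python3 - <<'E'
from h import *
im,d=snap('top','t6'); W=world('top',d)
w=W[160:188,298:325].reshape(-1,3); w=w[(w[:,2]>.066)&(w[:,2]<.08)]; print(len(w),w.mean(0).round(4))
a=cv2.imread('pics/top0.png'); df=cv2.absdiff(a,im).max(2)
for n,(u0,v0,u1,v1) in dict(tape=(320,178,342,200),eraser=(352,205,364,223),roll=(378,146,414,180),spools=(246,146,274,162),carton=(322,140,342,164),mush=(138,197,162,218)).items(): print(n,(df[v0:v1,u0:u1]>60).sum())
env.finish_job()
E
```

```text
219 [ 0.4749 -0.1527  0.073 ]
tape 0
eraser 0
roll 0
spools 0
carton 0
mush 21
the job is handed in; nothing more can be done
```

The full tin is loaded in the display in front of the stock tin, and the light tin is still standing on the counter. I handed the job in at about 29.5 s.

- **Weighing:** I lifted both tins. The right-hand one, farther from the tray, read about 4.8 N (0.49 kg) and the other about 1.0 N, so the right-hand one was full. I set the light one back where it stood.
- **Loading:** I pressed the stock tin back with the full one until the spring stop was felt at about 9 N. I then backed off slightly and lowered the full tin until the floor was felt, at about 16 N. I eased it to the lip and released it.
- **Tray check:** Both tins in the tray have level tops at 76 mm, which means their bases are on the 4 mm floor. They stand against each other with the pusher behind.
- **Light tin check:** It stands within about 3 mm of its starting place, close to the depth noise.
- **Bystanders:** Before-and-after pictures show no change around the tape measure, eraser, tape roll, spools or carton. The patch I took for the darning mushroom differed in 21 pixels. The arm never went near it, so I put that down to a shadow from the moved arm, but I didn't look further.

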